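Lock the filler cap on the water boiler and switch it on

TASK

The boiler has been filled: take the black filler cap from the worktop, set it in the boiler's sloping filler neck with its lugs in the two notches, push it down against the spring and turn it a quarter turn clockwise until it locks, then let go so that it springs up into its lock. Only when the cap is locked, swing the boiler's heating lever all the way over, away from the front. Leave the other things on the worktop where they are.

Things in the scene. Friction and masses are not known exactly. Their poses are not given: they have to be found in the camera images.
- neck: Steel filler neck on the boiler's sloping deck: a tube 116 mm across, rim 45 mm off the deck. Origin: centre of its mouth, in the rim plane. z: its axis, out of the mouth, 30 deg from vertical, leaning to the boiler's front. x: through the two notches, up the slope; y: level. An inward lip leaves a 78 mm opening; in it, at +x and -x, two notches 40 deg wide, reaching out to 96 mm across.
- neck_lip (a point): Point on the rim, 44 mm along the neck's -y: the middle of a lock recess. Clockwise from each notch, seen from outside: 20 to 66 deg a lip with its underside 8 mm below the rim, 66 to 114 deg a lock recess (underside 5.5 mm below the rim), then a stop. Anticlockwise from a notch the way is blocked at once.
- gasket (a joint): Sprung rubber plate inside the neck: 0 = up, its top 11 mm below the rim; grows (m) as it is pushed in, to 0.009 with the cap's flange right down on the rim. It resists with about 3 N at first and 9 N then.
- cap_mid (a point): Centre of the loose filler cap, half-way up its 58 mm; z up its axis, x along its grip bar. From the bottom: plug 70 mm in diameter, 20 high (foot tapered to 62); black disc 108 mm in diameter, 8 thick; grip bar 80 long (x), 14 thick (y), 30 high. About 200 g. At the start it stands on its plug, bar up, at the left or right of the worktop. This point is 9 mm above the disc's underside.
- cap: The same cap; origin: centre of the plug's foot. Two lugs on the plug, along +x and -x (under the bar's ends), 90 mm over their tips, 18 wide, 6 thick, tops 10 mm below the disc's underside; either way round fits. The cap's centre is at neck z = 18 mm resting on the spring, 9 pushed right down (10 or less to turn it), 13.5 locked and let go, bar then 79 to 101 deg from the neck's x.
- heat (a joint): Heating lever: 0 = off, leaning 0.5 rad to the boiler's front; 1 (rad) = on, leaning 0.5 rad to its back, with a stop at either end. It starts at or near off and stays where it is left; about 1 N at its end moves it.
- heat_tip (a point): Centre of the lever's black ball end, 26 mm in diameter, on a 10 mm rod 75 mm long from the hinge axis. The hinge is on a small block beside the boiler's deck.
- boiler: The fixed boiler: a white wedge 220 (x) x 240 (y) mm, 90 high in front, 217 at the back. Origin: centre of its underside, on the worktop; -x: its low front, which faces the robot. In its frame the centre of the neck's mouth is at (-22, 0, 192) mm; the lever's hinge axis is at (-55, -150, 112) mm, along y, and the lever swings on towards +x.
- mug: Bystander, to be left alone: white mug, 95 high, 82 across, handle at +y (mm). Origin: centre of its underside.
- sugar_jar: Bystander, to be left alone: glass jar with steel lid, 120 high, 84 across (mm). Origin: centre of its underside.
- water_bottle: Bystander, to be left alone: clear water bottle, 220 high, 68 across (mm). Origin: centre of its underside.
- tea_tin: Bystander, to be left alone: aluminium tin, 120 high, 80 across (mm). Origin: centre of its underside.
- spoon: Bystander, to be left alone: steel spoon, 150 mm long, lying along its x axis. Origin: about its middle.
- saucer: Bystander, to be left alone: white saucer, 140 across, 18 high (mm). Origin: centre of its underside.
- sachet_basket: Bystander, to be left alone: grey open basket of sachets, 220 x 150, 65 high (mm). Origin: centre of its underside.

How it is judged:
By the outcome, as a careful person would: the job done as asked, in the order asked, and still so for the second after the job is handed in, with the robot touching nothing.
It also fails if it takes over 54 s, if anything falls off the work surface, if the arm or the gripper's body presses on something with over 40 N, if the wrist force passes 120 N, or if a joint passes its speed limit or range.

ROBOT

A 6-joint arm with a two-finger parallel gripper is mounted at the origin on the work surface. World frame = base frame: x ahead of the robot, y to its left, z up, the work surface at z = 0. Lengths are in m, angles in rad, forces in N, time in s.
With the tool pointing down it reaches from about 0.35 to 0.775 m from the base axis. Payload 5.5 kg.
Tool frame: the origin (TCP) lies midway between the tips of the shut fingers; the grasp point (between the pads) lies 19 mm behind it; z points along the fingers, y is the line along which they close (so a half turn about z gives the same grasp; the last joint's range is limited). The gripper opens to 85 mm and grips with 20 to 120 N. Pads are 22 mm wide; open, the fingers measure 114 mm over their backs; the gripper's body (76 mm by 85 mm) begins 54 mm behind the grasp point. The pads swing forward as they close: fully open they stand 13 mm farther back than shut.
Start: joints at [-1.28, 0.313, 0.046, 1.304, 0, 1.431], TCP at [0.24, -0.523, 0.231] pointing down, gripper open.
Joint ranges: [-2.76, 2.76], [-0.86, 1.69], [-1.03, 1.26], [-2.2, 2.34], [-1.47, 1.5], [-3.14, 3.14]. Speed limits (rad/s): [2.57, 2.57, 3.14, 3.14, 3.14, 3.14].

INTERFACE

Orientations are given as a unit quaternion [w, x, y, z].
In Python, from workcell import env gives the robot as it stands.
- The arm moves only by the tool move_arm, never from a script. Its argument "targets" is a list of rows, each a list of 3 entries, a list of its own where there are three numbers: the shift along the tool's x, y, z in mm, then the turn, a rotation vector about the tool's x, y, z in units of 10 degrees (1.0 is 10 degrees), then the closure, from -1 (fully open) to 1 (shut). In form: [[[dx, dy, dz], [ax, ay, az], gripper], ...]. A call has 1 to 5 rows; each row is the pose to reach, as a shift and turn from the pose commanded when the call began, along the tool's axes at that moment; what a row does not reach only later rows make up. A row lasts 1/8 s, in which the tool goes at most 62.5 mm and 10.7 degrees, less where a joint would pass 70% of its speed; a pose out of reach is approached as far as the arm can. A call with a gripper value outside its range is refused whole. The fingers move at their own pace and stop on an object; "squeeze" is the grip in N (left out, the last holds). Time passes only in rows, so rows that repeat a pose let the fingers close. It gives the time, the measured TCP pose, the force, the opening and the grip force at its end, in the units of the state.
- env.get_state(): the state, without advancing time (a new reading comes with each control period).
- env.read_camera(name): name is "scene" or "top" or "wrist"; returns a dict with "pixels" (384x512x3 uint8, red, green, blue), "fovy" (degrees; the focal length in pixels is half the picture's height over the tangent of half this angle, whatever the lens; pixels are square), "cx", "cy" (the principal point, pixels), "extrinsics" (4x4, takes a point from world to camera coordinates); the wrist camera has in their place "mount" (4x4, takes a point from camera to tool coordinates, whose origin is the TCP and whose axes are the flange's). Camera axes: x right, y up, looking along -z (the intrinsics and any distortion apply to the point x, -y, -z); pixel columns grow to the right and rows downward; lengths in m; the calibration is good to about 2 mm. A picture is of the moment at which its call begins: read the wrist's pose just before it. There is no depth.
- env.hand_in(): hands the job in; it is judged then, once.
Trained networks look in a picture, given as the dict that the camera call returned (one of the last four; its "shot" number tells which), for a name from the list of things; names that differ only in an ending like _2 or _b are one class to them, and where a whole thing is asked for, a point or a joint stands for the part that bears it (a point fixed in the world has none). Each returns a list of dicts, best first, with "confidence" (0 to 1); they miss things now and then, are a little off and sometimes report something else, mostly with a low value. They report only what shows in the picture. A call takes as long as a camera call.
- env.spot_in(thing, picture): "centre" ([x, y, z] in m, in world coordinates, good to about 4 mm: the middle of the surface that is visible of it).
- env.regions_of(thing, picture): "mask" (384x512 bool, what is visible of it).
- env.landmark_of(thing, picture): "centre" ([x, y, z] in m, in world coordinates, good to about 4 mm: a listed point, or the origin of a listed thing).
The state is a dict: "clock": time; "joint_pos": joint angles; "qvel": joint speeds; "tau": joint torques, N m; "tcp_pos": TCP position; "orientation": TCP orientation; "wrist_force": force on the tool from outside, world axes, zero at the start; "ft_torque": the same for the moment, N m; "finger_gap": finger opening in m; "grip_force": force on a finger pad.
Only numpy, scipy, OpenCV 4.12 (cv2) and the standard library are available. Lean on these libraries where they do the work, as an engineer would, in place of code of your own. Each camera call takes 0.05 s, during which the arm holds its last target. There are 200 camera calls.

## Working session

There is one attempt and no reset: what is moved stays moved. The work goes in short steps, Python scripts to look and compute and a tool call to move; the robot and the scene stay as the last step left them, time stands still between calls to the robot, and variables do not carry over. Pictures are saved under pics/ and viewed, at most 10 in all, crops included, and the job is handed in when it is done.

Besides the shell and the picture viewer there is one more tool, called after "Call:" as name(argument=value, ...) on one line, values as JSON. move_arm: Moves the arm, as the interface text tells. Its arguments: {"type":"object","properties":{"targets":{"type":"array","items":{"type":"array"}},"squeeze":{"type":"number"}},"required":["targets"]}

```bash
mkdir -p pics; ls; python3 - <<'E'
from workcell import env
import cv2,numpy as np
s=env.get_state();print({k:np.round(v,3).tolist() for k,v in s.items()})
for n in("scene","top"):
    p=env.read_camera(n);cv2.imwrite(f"pics/{n}0.png",p["pixels"][...,::-1])
    print(n,p["fovy"],p["cx"],p["cy"],[k for k in p if k!='pixels'],np.round(p["extrinsics"],3).tolist())
    for t in("neck","neck_lip","cap_mid","cap","heat_tip","boiler","mug","sugar_jar","water_bottle","tea_tin","spoon","saucer","sachet_basket"):
        print(t,[(np.round(d["centre"],3).tolist(),round(d["confidence"],2)) for d in env.landmark_of(t,p)[:2]])
    for t in("cap","heat_tip"): print("spot",t,[(np.round(d["centre"],3).tolist(),round(d["confidence"],2)) for d in env.spot_in(t,p)[:2]])
E
```

```text
pics
{'clock': 0.0, 'joint_pos': [-1.28, 0.314, 0.045, 1.304, 0.0, 1.431], 'qvel': [0.0, 0.002, 0.001, 0.001, 0.001, -0.0], 'tau': [0.001, -48.063, 29.853, 0.019, -0.0, 0.0], 'tcp_pos': [0.24, -0.522, 0.23], 'orientation': [-0.001, 0.977, 0.214, -0.0], 'wrist_force': [0.243, -0.326, 0.641], 'ft_torque': [-0.048, -0.005, -0.002], 'grip_force': 0.0, 'finger_gap': 0.086}
scene 49.946731891478706 257.29382009374626 185.61565537159788 ['fovy', 'cx', 'cy', 'extrinsics', 'shot'] [[-0.169, 0.985, -0.015, 0.097], [-0.702, -0.11, 0.704, 0.291], [0.692, 0.13, 0.71, -1.885], [0.0, 0.0, 0.0, 1.0]]
neck [([0.584, -0.036, 0.189], 0.65)]
neck_lip [([0.523, 0.452, 0.001], 0.72), ([0.578, -0.083, 0.195], 0.67)]
cap_mid [([0.392, 0.28, 0.027], 0.88)]
cap [([0.389, 0.282, 0.001], 0.75), ([0.382, -0.318, -0.006], 0.45)]
heat_tip [([0.511, -0.183, 0.182], 0.44)]
boiler [([0.604, -0.04, 0.004], 0.74), ([0.654, 0.243, 0.004], 0.71)]
mug [([0.384, -0.315, -0.002], 0.71)]
sugar_jar [([0.63, 0.352, 0.0], 0.88)]
water_bottle [([0.523, 0.455, 0.001], 0.91)]
tea_tin [([0.409, 0.514, 0.002], 0.92)]
spoon [([0.39, 
[... 455 characters left out ...]
.583, -0.037, 0.188], 0.96), ([0.627, 0.355, 0.004], 0.45)]
neck_lip [([0.576, -0.085, 0.193], 0.7), ([0.414, 0.514, -0.002], 0.41)]
cap_mid [([0.393, 0.278, 0.029], 0.59), ([0.394, 0.281, -0.001], 0.47)]
cap [([0.39, 0.28, -0.002], 0.82)]
heat_tip [([0.526, 0.454, -0.001], 0.54), ([0.512, -0.186, 0.183], 0.41)]
boiler []
mug [([0.386, -0.316, -0.001], 0.87)]
sugar_jar []
water_bottle [([0.529, 0.455, -0.002], 0.82)]
tea_tin [([0.413, 0.511, 0.0], 0.74)]
spoon [([0.652, 0.246, 0.001], 0.68)]
saucer [([0.446, -0.522, -0.001], 0.97), ([0.606, -0.04, -0.0], 0.45)]
sachet_basket [([0.662, -0.403, -0.001], 0.84)]
spot cap [([0.39, 0.276, 0.029], 0.95)]
spot heat_tip [([0.39, 0.279, 0.028], 0.49)]
```

View pics/scene0.png

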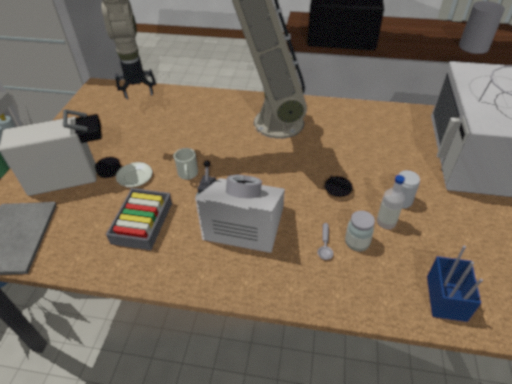

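View pics/top0.png

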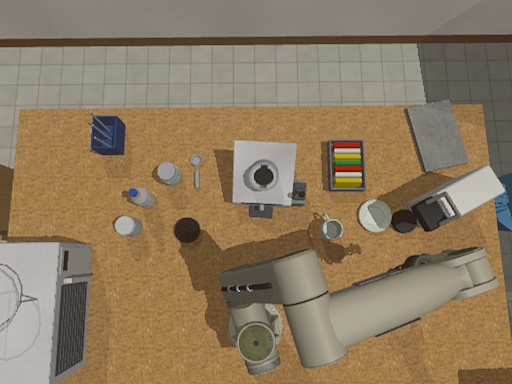

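The views match the networks. The cap is left of centre at top (187,230), the boiler at (265,173), and the lever block at (299,192) on its right. I'll write the helpers next.

```bash
cat > h.py <<'E'
import numpy as np,cv2
from workcell import env
from scipy.spatial.transform import Rotation as R
def rot(q): return R.from_quat([q[1],q[2],q[3],q[0]])
def to(pos,Rd,s=None):
    s=s or env.get_state(); r=rot(s["orientation"])
    d=r.inv().apply(np.array(pos)-s["tcp_pos"])*1000
    a=(r.inv()*Rd).as_rotvec(degrees=True)/10
    print("shift",d.round(1).tolist(),"turn",a.round(2).tolist(),"rows",round(max(np.linalg.norm(d)/62.5,np.linalg.norm(a)/1.07),1))
def down(ang): # tool pointing down, tool x at world angle ang
    c,s=np.cos(ang),np.sin(ang)
    return R.from_matrix(np.array([[c,s,0],[s,-c,0],[0,0,-1.]]))
def st():
    s=env.get_state();print({k:np.round(s[k],3).tolist() for k in("clock","joint_pos","tcp_pos","orientation","wrist_force","finger_gap","grip_force")});return s
def wrist(name=None):
    s=env.get_state();p=env.read_camera("wrist")
    T=np.eye(4);T[:3,:3]=rot(s["orientation"]).as_matrix();T[:3,3]=s["tcp_pos"]
    p["extrinsics_"]=np.linalg.inv(T@np.array(p["mount"]))
    if name: cv2.imwrite("pics/"+name,p["pixels"][...,::-1])
    return p
def E_(p): return np.array(p["extrinsics"] if "extrinsics" in p else p["extrinsics_"])
def proj(p,P):
    f=192/np.tan(np.radians(p["fovy"]/2));P=np.atleast_2d(P);C=P@E_(p)[:3,:3].T+E_(p)[:3,3]
    return np.c_[p["cx"]+f*C[:,0]/-C[:,2],p["cy"]+f*C[:,1]/C[:,2]]
def ray(p,uv,z): # pixel -> world point at height z
    f=192/np.tan(np.radians(p["fovy"]/2));uv=np.atleast_2d(uv).astype(float);M=np.linalg.inv(E_(p))
    d=np.c_[(uv[:,0]-p["cx"])/f,-(uv[:,1]-p["cy"])/f,-np.ones(len(uv))]@M[:3,:3].T
    return M[:3,3]+d*((z-M[2,3])/d[:,2])[:,None]
E
python3 - <<'E'
from h import *
p=wrist();print(p["fovy"],p["cx"],p["cy"],np.round(p["mount"],3).tolist(),p.keys())
s=st()
to([0.38,-0.20,0.40],down(np.pi-.3))
to([0.38,-0.05,0.42],down(np.pi))
E
```

```text
65.45527159401628 259.2531333702127 190.0516458564159 [[0.001, 0.957, 0.289, 0.074], [1.0, -0.001, -0.0, -0.001], [-0.0, 0.289, -0.957, -0.142], [0.0, 0.0, 0.0, 1.0]] dict_keys(['pixels', 'fovy', 'cx', 'cy', 'mount', 'shot', 'extrinsics_'])
{'clock': 1.65, 'joint_pos': [-1.28, 0.313, 0.046, 1.304, 0.0, 1.431], 'tcp_pos': [0.24, -0.523, 0.231], 'orientation': [0.0, 0.977, 0.214, 0.0], 'wrist_force': [0.241, 0.052, -0.451], 'finger_gap': 0.085, 'grip_force': 0.0}
shift [261.8, -234.6, -168.7] turn [0.0, 0.0, -13.81] rows 12.9
shift [324.4, -370.9, -188.7] turn [0.0, 0.0, -15.53] rows 14.5
```

```bash
cat >> h.py <<'E'
def plan(pos,Rd,g=-1,vmm=60,vdeg=10,s=None):
    s=s or env.get_state(); r0=rot(s["orientation"]);p0=np.array(s["tcp_pos"]);dr=(r0.inv()*Rd).as_rotvec();d=np.array(pos)-p0
    n=int(np.ceil(max(np.linalg.norm(d)*1000/vmm,np.degrees(np.linalg.norm(dr))/vdeg,1)))
    P=[(p0+d*k/n,r0*R.from_rotvec(dr*k/n)) for k in range(n+1)]
    for b in range(0,n,5):
        pb,rb=P[b]
        print([[(rb.inv().apply(p-pb)*1000).round(0).astype(int).tolist(),((rb.inv()*r).as_rotvec(degrees=True)/10).round(2).tolist(),g] for p,r in P[b+1:b+6]])
E
python3 - <<'E'
from h import *
plan([0.50,-0.06,0.42],down(np.pi))
E
```

```text
[[[27, -19, -12], [0.0, 0.0, -0.97], -1], [[54, -39, -24], [0.0, 0.0, -1.94], -1], [[80, -58, -35], [0.0, 0.0, -2.91], -1], [[107, -78, -47], [0.0, 0.0, -3.88], -1], [[134, -97, -59], [0.0, 0.0, -4.85], -1]]
[[[32, 7, -12], [0.0, 0.0, -0.97], -1], [[65, 14, -24], [0.0, 0.0, -1.94], -1], [[97, 22, -35], [0.0, 0.0, -2.91], -1], [[129, 29, -47], [0.0, 0.0, -3.88], -1], [[162, 36, -59], [0.0, 0.0, -4.85], -1]]
[[[16, 29, -12], [0.0, 0.0, -0.97], -1], [[32, 58, -24], [0.0, 0.0, -1.94], -1], [[48, 87, -35], [0.0, 0.0, -2.91], -1], [[64, 116, -47], [0.0, 0.0, -3.88], -1], [[80, 145, -59], [0.0, 0.0, -4.85], -1]]
[[[-11, 31, -12], [0.0, 0.0, -0.97], -1]]
```

Call:
move_arm(targets=[[[27, -19, -12], [0, 0, -0.97], -1], [[54, -39, -24], [0, 0, -1.94], -1], [[80, -58, -35], [0, 0, -2.91], -1], [[107, -78, -47], [0, 0, -3.88], -1], [[134, -97, -59], [0, 0, -4.85], -1]])

```text
clock: 2.28
tcp_pos: [0.3218, -0.3774, 0.2908]
orientation: [0.0, 0.801, 0.598, 0.0]
wrist_force: [0.2, -0.0, 0.3]
finger_gap: 0.0851
grip_force: 0.0
```

Call:
move_arm(targets=[[[32, 7, -12], [0, 0, -0.97], -1], [[65, 14, -24], [0, 0, -1.94], -1], [[97, 22, -35], [0, 0, -2.91], -1], [[129, 29, -47], [0, 0, -3.88], -1], [[162, 36, -59], [0, 0, -4.85], -1]])

```text
clock: 2.9
tcp_pos: [0.4031, -0.2328, 0.3498]
orientation: [0.0, 0.485, 0.875, -0.0]
wrist_force: [-0.8, -0.3, -0.1]
finger_gap: 0.0855
grip_force: 0.0
```

Call:
move_arm(targets=[[[16, 29, -12], [0, 0, -0.97], -1], [[32, 58, -24], [0, 0, -1.94], -1], [[48, 87, -35], [0, 0, -2.91], -1], [[64, 116, -47], [0, 0, -3.88], -1], [[80, 145, -59], [0, 0, -4.85], -1]])

```text
clock: 3.52
tcp_pos: [0.4845, -0.0885, 0.4088]
orientation: [0.0, 0.083, 0.997, -0.0]
wrist_force: [-0.1, -0.5, -0.6]
finger_gap: 0.0853
grip_force: 0.0
```

Call:
move_arm(targets=[[[-11, 31, -12], [0, 0, -0.97], -1], [[-11, 31, -12], [0, 0, -0.97], -1], [[-11, 31, -12], [0, 0, -0.97], -1]])

```text
clock: 3.9
tcp_pos: [0.5, -0.061, 0.42]
orientation: [-0.0, 0.002, 1.0, -0.0]
wrist_force: [0.3, -1.2, 0.2]
finger_gap: 0.0858
grip_force: 0.0
```

```bash
python3 - <<'E'
from h import *
p=wrist("w1.png")
for t in("neck","neck_lip","heat_tip","boiler"):
    for f in(env.landmark_of,):
        print(t,[(np.round(d["centre"],4).tolist(),round(d["confidence"],2)) for d in f(t,p)[:2]])
m=env.regions_of("boiler",p);print([(d["confidence"],d["mask"].sum()) for d in m])
print(proj(p,[[.5835,-.0365,.19]]))
plan([0.37,0.27,0.28],down(np.pi+.6))
E
```

```text
neck [([0.5779, -0.0397, 0.1899], 0.8)]
neck_lip [([0.5762, -0.0835, 0.1886], 0.82), ([0.5103, -0.1843, 0.1799], 0.2)]
heat_tip [([0.5091, -0.1843, 0.1798], 0.91), ([0.6044, -0.0415, -0.0003], 0.44)]
boiler [([0.6517, 0.2438, -0.0009], 0.75), ([0.3812, -0.3195, -0.0017], 0.41)]
[(0.72, np.int64(32317))]
[[277.12909342 221.53986112]]
[[[19, 47, 20], [-0.0, -0.0, -0.49], -1], [[37, 95, 40], [-0.0, -0.0, -0.99], -1], [[56, 142, 60], [-0.0, -0.0, -1.48], -1], [[75, 189, 80], [-0.0, -0.0, -1.98], -1], [[94, 236, 100], [-0.0, -0.0, -2.47], -1]]
[[[-3, 51, 20], [-0.0, -0.0, -0.49], -1], [[-6, 102, 40], [-0.0, -0.0, -0.99], -1]]
```

View pics/w1.png

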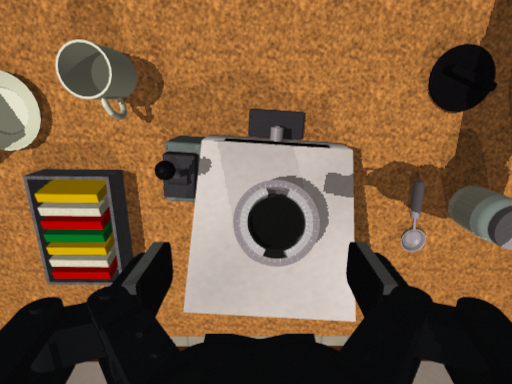

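The wrist view shows the boiler with corners near (201,137), (352,148), (355,320) and (186,311). The neck mouth is at (277,222) with notches above and below, the lever ball is at (165,170), and the cap is at (462,78). I'll fit the boiler pose from the corners.

```bash
cat > fit.py <<'E'
from h import *
from scipy.optimize import least_squares
p=wrist()
g=cv2.cvtColor(p["pixels"],cv2.COLOR_RGB2GRAY)
c=np.float32([[200,138],[352,148],[355,320],[186,311]])
c=cv2.cornerSubPix(g,c.reshape(-1,1,2).copy(),(5,5),(-1,-1),(3,40,.01)).reshape(-1,2);print(c)
M=np.array([[-.11,-.12,.09],[-.11,.12,.09],[.11,.12,.217],[.11,-.12,.217]])
def W(v,X): 
    cs,sn=np.cos(v[2]),np.sin(v[2]);return np.c_[v[0]+cs*X[:,0]-sn*X[:,1],v[1]+sn*X[:,0]+cs*X[:,1],X[:,2]]
o=least_squares(lambda v:(proj(p,W(v,M))-c).ravel(),[.604,-.04,-.03],loss="soft_l1")
v=o.x;print(v,o.fun.round(1),"neck",W(v,np.array([[-.022,0,.192]])),"off tip",W(v,np.array([[-.091,-.15,.178]])),proj(p,W(v,np.array([[-.022,0,.192]]))))
# dark mouth centroid
q=((g<35)*255).astype(np.uint8)[180:262,236:318];n,l,s,ce=cv2.connectedComponentsWithStats(q);k=1+s[1:,4].argmax();print(ce[k]+[236,180],s[k])
E
python3 fit.py
```

```text
[[202.08409 138.78844]
 [351.30002 147.88326]
 [358.76227 323.3933 ]
 [183.18404 312.39816]]
[ 0.60385784 -0.03854066 -0.06091612] [-0.7  1.   1.6  0.7 -2.  -3.2  0.9 -0.5] neck [[ 0.58189864 -0.03720133  0.192     ]] off tip [[ 0.50389486 -0.1827225   0.178     ]] [[276.98812879 221.02429662]]
[275.86624705 224.02281668] [  12   14   57   64 2542]
```

Call:
move_arm(targets=[[[19, 47, 20], [0, 0, -0.5], -1], [[37, 95, 40], [0, 0, -1], -1], [[56, 142, 60], [0, 0, -1.5], -1], [[75, 189, 80], [0, 0, -2], -1], [[94, 236, 100], [0, 0, -2.5], -1]])

```text
clock: 4.88
tcp_pos: [0.4059, 0.1764, 0.3197]
orientation: [0.0, -0.216, 0.976, -0.0]
wrist_force: [1.6, 0.3, 0.2]
finger_gap: 0.0854
grip_force: 0.0
```

Call:
move_arm(targets=[[[-3, 51, 20], [0, 0, -0.5], -1], [[-6, 102, 40], [0, 0, -1], -1], [[-6, 102, 40], [0, 0, -1], -1]])

```text
clock: 5.25
tcp_pos: [0.3668, 0.2723, 0.2787]
orientation: [-0.001, -0.302, 0.953, -0.0]
wrist_force: [0.1, 0.2, 0.1]
finger_gap: 0.0857
grip_force: 0.0
```

```bash
python3 - <<'E'
from h import *
st();p=wrist("w2.png")
for t in("cap_mid","cap"):
    print(t,[(np.round(d["centre"],4).tolist(),round(d["confidence"],2)) for d in env.landmark_of(t,p)[:2]])
print(proj(p,[[.39,.28,.03]]))
x,y=proj(p,[[.39,.28,.03]])[0].astype(int)
im=p["pixels"][max(y-75,0):y+75,max(x-90,0):x+90,::-1].astype(float)
cv2.imwrite("pics/w2c.png",cv2.resize(np.clip(im*4,0,255).astype(np.uint8),None,fx=4,fy=4,interpolation=cv2.INTER_CUBIC))
print(max(x-90,0),max(y-75,0))
E
```

```text
{'clock': 5.25, 'joint_pos': [0.462, 0.075, -0.134, 1.364, 0.0, -0.152], 'tcp_pos': [0.367, 0.272, 0.279], 'orientation': [-0.001, -0.302, 0.953, -0.0], 'wrist_force': [0.111, 0.174, 0.134], 'finger_gap': 0.086, 'grip_force': 0.0}
cap_mid [([0.3988, 0.2797, 0.0286], 0.58)]
cap [([0.3943, 0.2825, -0.0014], 0.68)]
[[253.5259667 174.9626352]]
163 99
```

View pics/w2c.png

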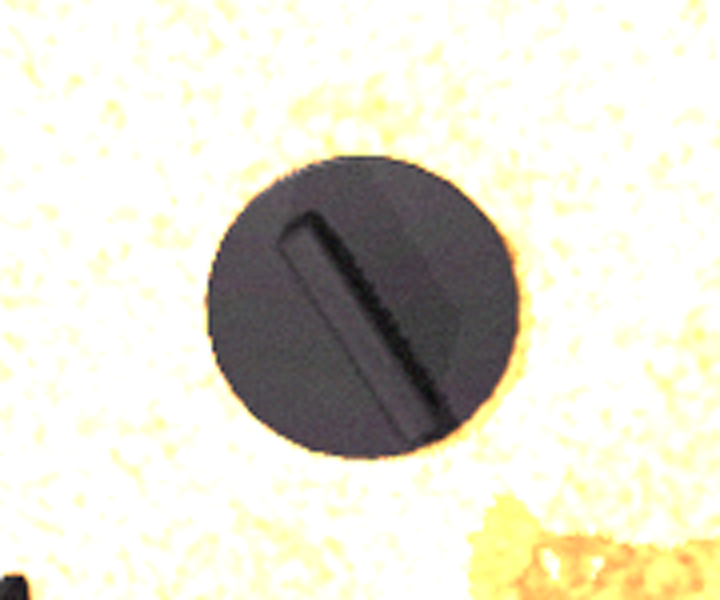

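The crop shows the disc centred near crop pixel (363,307). The top of the grip bar runs from about (298,228) to (420,432).

```bash
python3 - <<'E'
from h import *
p=wrist()
f=lambda u:np.array(u)/4+[163,99]-.375
a,b=ray(p,[f((298,228)),f((420,432))],.058)
print(a,b,"mid",(a+b)/2,"len",np.linalg.norm(a-b),"ang",np.arctan2(*(b-a)[1::-1]))
hsv=p["pixels"].max(2)<75
n,l,s,c=cv2.connectedComponentsWithStats(hsv.astype(np.uint8));i=l[int(99+307/4),int(163+300/4)];print(c[i],s[i])
print("disc",ray(p,c[i],.026), [np.linalg.norm(ray(p,[s[i][0],c[i][1]],.026)-ray(p,[s[i][0]+s[i][2],c[i][1]],.026))])
q=env.read_camera("top");m=env.regions_of("cap",q)[0]["mask"];ys,xs=np.nonzero(m);print("top",ray(q,[xs.mean(),ys.mean()],.026))
E
```

```text
[0.37925285 0.24396579 0.058     ] [0.41228681 0.31351372 0.058     ] mid [0.39576983 0.27873975 0.058     ] len 0.07699452365325929 ang 1.1273634281745548
[256.25356915 173.82591093] [ 217  136   79   76 4693]
disc [[0.39144513 0.28069339 0.026     ]] [np.float64(0.1078794319440921)]
top [[0.38592269 0.2686015  0.026     ]]
```

```bash
python3 - <<'E'
from h import *
D=down(1.127+np.pi)
plan([.394,.280,.15],D); 
s=env.get_state();d=D.as_quat();s=dict(s,tcp_pos=[.394,.280,.15],orientation=[d[3],*d[:3]])
plan([.394,.280,.034],D,s=s,vmm=30)
E
```

```text
[[[-8, -2, 44], [-0.0, 0.0, -0.99], -1], [[-17, -3, 87], [-0.0, 0.0, -1.99], -1], [[-25, -5, 131], [-0.0, 0.01, -2.98], -1]]
[[[0, 0, 29], [0.0, 0.0, 0.0], -1], [[0, 0, 58], [0.0, 0.0, 0.0], -1], [[0, 0, 87], [0.0, 0.0, 0.0], -1], [[0, 0, 116], [0.0, 0.0, 0.0], -1]]
```

Call:
move_arm(targets=[[[-8, -2, 43], [0, 0, -1], -1], [[-17, -3, 86], [0, 0, -2], -1], [[-25, -5, 129], [0, 0, -3], -1], [[-25, -5, 129], [0, 0, -3], -1], [[-25, -5, 129], [0, 0, -3], -1]])

```text
clock: 6.18
tcp_pos: [0.3935, 0.2803, 0.1528]
orientation: [0.001, -0.535, 0.845, -0.0]
wrist_force: [-0.2, 0.1, -0.1]
finger_gap: 0.0851
grip_force: 0.0
```

```bash
python3 - <<'E'
from h import *
st();p=wrist("w3.png")
im=p["pixels"].astype(float)[...,::-1]
im=np.clip(im*4,0,255).astype(np.uint8)
for P in proj(p,[[.394,.28,.058],[.394,.28,.028]]): cv2.circle(im,tuple(P.astype(int)),2,(0,0,255),-1)
cv2.imwrite("pics/w3b.png",im)
for t in("cap_mid","cap"):
    print(t,[(np.round(d["centre"],4).tolist(),round(d["confidence"],2)) for d in env.landmark_of(t,p)[:2]])
E
```

```text
{'clock': 6.175, 'joint_pos': [0.453, 0.176, -0.331, 1.063, -0.0, -0.676], 'tcp_pos': [0.393, 0.28, 0.153], 'orientation': [0.001, -0.535, 0.845, -0.0], 'wrist_force': [-0.211, 0.076, -0.1], 'finger_gap': 0.085, 'grip_force': 0.0}
cap_mid [([0.3982, 0.2813, 0.0295], 0.62)]
cap [([0.3934, 0.2827, -0.0035], 0.95)]
```

View pics/w3b.png

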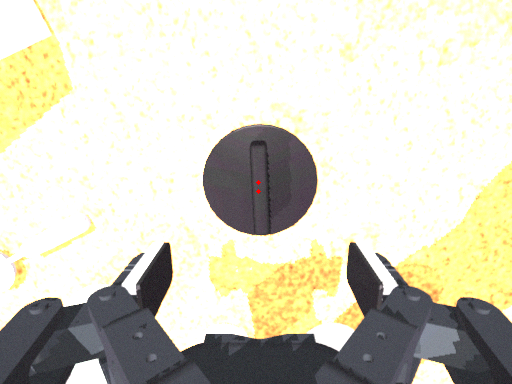

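The bar lies vertically in the image between the fingers, from (258,142) to (261,234), and the disc spans rows 124–235. I'll refine the centre by a small fit.

```bash
python3 - <<'E'
from h import *
from scipy.optimize import least_squares
p=wrist()
m=(p["pixels"].max(2)<60).astype(np.uint8);n,l,s,c=cv2.connectedComponentsWithStats(m);i=l[180,225];print(s[i],c[i])
k=cv2.findContours((l==i).astype(np.uint8),0,1)[0];k=max(k,key=len).reshape(-1,2).astype(float)
t=np.linspace(0,2*np.pi,200)
def model(x,y):
    C=np.r_[[[x+.054*np.cos(a),y+.054*np.sin(a),z] for z in(.020,.028) for a in t]]
    return cv2.convexHull(proj(p,C).astype(np.float32)).reshape(-1,1,2)
h=cv2.convexHull(k.astype(np.float32)).reshape(-1,2)
o=least_squares(lambda v:[cv2.pointPolygonTest(model(*v),(float(a)+.0,float(b)+.0),True) for a,b in k],[.394,.28],loss="soft_l1",diff_step=1e-3)
print("disc",o.x,np.abs(o.fun).mean())
r=rot(env.get_state()["orientation"])
for c in ([.394,.28],o.x): 
  print(proj(p,[np.r_[c,.058]+r.apply([e,0,0]) for e in(.04,-.04)]).round(0).tolist())
st()
E
```

```text
[ 203  123  115  111 9897] [259.95493584 178.173689  ]
disc [0.39351744 0.28187485] 1.6644042187378698
[[258.0, 142.0], [258.0, 234.0]]
[[260.0, 144.0], [260.0, 236.0]]
{'clock': 6.375, 'joint_pos': [0.454, 0.175, -0.331, 1.061, -0.0, -0.677], 'tcp_pos': [0.394, 0.281, 0.153], 'orientation': [0.002, -0.536, 0.844, -0.0], 'wrist_force': [-0.115, -0.041, -0.077], 'finger_gap': 0.085, 'grip_force': 0.0}
```

Call:
move_arm(targets=[[[0, 0, 40], [0, 0, 0], -1], [[0, 0, 80], [0, 0, 0], -1], [[0, 0, 105], [0, 0, 0], -1], [[0, 0, 118], [0, 0, 0], -1], [[0, 0, 118], [0, 0, 0], -1]])

```text
clock: 7.0
tcp_pos: [0.3926, 0.2806, 0.0333]
orientation: [-0.0, -0.536, 0.844, -0.0]
wrist_force: [-0.2, -0.4, -0.1]
finger_gap: 0.0855
grip_force: 0.0
```

Call:
move_arm(targets=[[[0, 0, 0], [0, 0, 0], 1], [[0, 0, 0], [0, 0, 0], 1], [[0, 0, 0], [0, 0, 0], 1], [[0, 0, 0], [0, 0, 0], 1], [[0, 0, 0], [0, 0, 0], 1]], squeeze=60)

```text
clock: 7.62
tcp_pos: [0.393, 0.2808, 0.0337]
orientation: [0.001, -0.536, 0.844, -0.0]
wrist_force: [0.3, -0.3, 4.0]
finger_gap: 0.0126
grip_force: 59.3
```

```bash
cat > neck.py <<'E'
from h import *
from scipy.optimize import minimize
def fr(v):
    psi=v[2];Rb=R.from_euler("z",psi);return Rb*R.from_euler("y",-30,degrees=True)   # neck frame: z leans to -x
def fitneck(p,m,v0=(.582,-.037,-.06)):
    a=np.radians(np.arange(0,360,1));rr=np.where((abs((a+np.pi/2)%np.pi-np.pi/2)<np.radians(20)),.048,.039)
    loc=np.c_[rr*np.cos(a),rr*np.sin(a),0*a]
    S=8;ys,xs=np.nonzero(m);x0,y0,x1,y1=xs.min()-15,ys.min()-15,xs.max()+15,ys.max()+15
    mb=cv2.resize(m[y0:y1,x0:x1].astype(np.uint8),None,fx=S,fy=S,interpolation=cv2.INTER_NEAREST)
    def cost(v):
        P=fr(v).apply(loc)+[v[0],v[1],.192];uv=(proj(p,P)-[x0,y0]+.5)*S
        q=np.zeros_like(mb);cv2.fillPoly(q,[uv.round().astype(np.int32)],1)
        return 1-(q&mb).sum()/(q|mb).sum()
    best=min((minimize(cost,[v0[0],v0[1],y],method="Nelder-Mead",options=dict(initial_simplex=[[v0[0]+i,v0[1]+j,y+k] for i,j,k in((0,0,0),(.004,0,0),(0,.004,0),(0,0,.08))])) for y in(-.1,-.02)),key=lambda o:o.fun)
    return best.x,best.fun
E
python3 - <<'E'
from neck import *
im=cv2.imread("pics/w1.png")
p=env.read_camera("wrist")
T=np.eye(4);T[:3,:3]=rot([0,.002,1,0]).as_matrix();T[:3,3]=[.5,-.061,.42];p["extrinsics_"]=np.linalg.inv(T@np.array(p["mount"]))
g=im.max(2)
for th in(40,60,80):
    n,l,s,c=cv2.connectedComponentsWithStats((g<th).astype(np.uint8));i=l[225,277];print(th,s[i],fitneck(p,l==i))
print(g[180:275:3,277].tolist());print(g[222,225:330:3].tolist())
E
```

```text
40 [ 248  194   56   64 2564] (array([ 0.58554619, -0.0386101 , -0.11833675]), np.float64(0.1361575524604407))
60 [ 248  190   57   68 2662] (array([ 0.5849087 , -0.03880261, -0.10698931]), np.float64(0.10451756069601248))
80 [ 248  189   57   69 2726] (array([ 0.58393084, -0.03873533, -0.08747661]), np.float64(0.08399544182285079))
[136, 144, 139, 99, 86, 24, 19, 19, 19, 19, 19, 20, 18, 18, 17, 18, 17, 18, 17, 17, 17, 17, 17, 22, 25, 26, 99, 152, 149, 202, 204, 201]
[207, 207, 205, 147, 149, 178, 184, 173, 21, 15, 17, 20, 18, 19, 19, 18, 19, 19, 18, 18, 18, 18, 20, 19, 17, 19, 23, 183, 172, 175, 147, 146, 110, 111, 113]
```

Call:
move_arm(targets=[[[0, 0, -30], [0, 0, 0], 1], [[0, 0, -80], [0, 0, 0], 1], [[0, 0, -140], [0, 0, 0], 1], [[0, 0, -200], [0, 0, 0], 1], [[0, 0, -260], [0, 0, 0], 1]])

```text
clock: 8.3
tcp_pos: [0.3919, 0.2803, 0.2946]
orientation: [-0.001, -0.536, 0.844, 0.0]
wrist_force: [1.8, -0.0, -1.5]
finger_gap: 0.0126
grip_force: 58.8
```

```bash
cat >> neck.py <<'E'
def tool(v,yaw=0): # tool orientation facing the neck
    M=fr(v).as_matrix();return R.from_matrix(np.c_[-M[:,0],M[:,1],-M[:,2]])*R.from_euler("z",yaw)
def at(v,loc): return fr(v).apply(loc)+[v[0],v[1],.192]
E
python3 - <<'E'
from neck import *
v=(.583,-.038,-.06);print(at(v,[.08,0,.12]));plan(at(v,[.08,0,.12]),tool(v),g=1,vmm=55,vdeg=9)
E
```

```text
[ 0.59226533 -0.03855659  0.33592305]
[[[23, -35, -5], [0.2, -0.29, 0.74], 1], [[45, -70, -9], [0.4, -0.59, 1.48], 1], [[68, -106, -14], [0.6, -0.88, 2.22], 1], [[91, -141, -18], [0.79, -1.17, 2.96], 1], [[113, -176, -23], [0.99, -1.47, 3.7], 1]]
[[[-4, -42, 0], [0.2, -0.29, 0.74], 1], [[-8, -84, 0], [0.4, -0.59, 1.48], 1], [[-12, -126, 0], [0.6, -0.88, 2.22], 1], [[-16, -168, 0], [0.79, -1.17, 2.96], 1]]
```

Call:
move_arm(targets=[[[23, -35, -5], [0.2, -0.29, 0.74], 1], [[45, -70, -9], [0.4, -0.59, 1.48], 1], [[68, -106, -14], [0.6, -0.88, 2.22], 1], [[91, -141, -18], [0.79, -1.17, 2.96], 1], [[113, -176, -23], [0.99, -1.47, 3.7], 1]])

```text
clock: 8.93
tcp_pos: [0.5037, 0.1022, 0.3154]
orientation: [0.151, -0.233, 0.961, -0.004]
wrist_force: [-0.4, -0.6, -2.0]
finger_gap: 0.0125
grip_force: 58.9
```

Call:
move_arm(targets=[[[-4, -42, 0], [0.2, -0.29, 0.74], 1], [[-8, -84, 0], [0.4, -0.59, 1.48], 1], [[-12, -126, 0], [0.6, -0.88, 2.22], 1], [[-16, -168, 0], [0.79, -1.17, 2.96], 1], [[-16, -168, 0], [0.79, -1.17, 2.96], 1]])

```text
clock: 9.55
tcp_pos: [0.5929, -0.0402, 0.3326]
orientation: [0.258, 0.03, 0.966, -0.007]
wrist_force: [-0.7, -0.3, -1.6]
finger_gap: 0.0131
grip_force: 59.1
```

```bash
python3 - <<'E'
from neck import *
s=st();p=wrist("w4.png")
print((rot(s["orientation"]).inv()*tool((.583,-.038,-.06))).as_rotvec(degrees=True))
for t in("neck","neck_lip","cap_mid","cap"):
    print(t,[(np.round(d["centre"],4).tolist(),round(d["confidence"],2)) for d in env.landmark_of(t,p)[:2]])
u=proj(p,[[.583,-.038,.192]])[0];print(u)
E
```

```text
{'clock': 9.55, 'joint_pos': [-0.252, -0.084, -0.303, 0.838, 0.096, -0.165], 'tcp_pos': [0.593, -0.04, 0.333], 'orientation': [0.258, 0.03, 0.966, -0.007], 'wrist_force': [-0.727, -0.263, -1.564], 'finger_gap': 0.013, 'grip_force': 59.078}
[ 0.03360445 -0.10806565 -0.12170632]
neck [([0.5808, -0.0409, 0.1909], 0.56)]
neck_lip [([0.5781, -0.0824, 0.1937], 0.85)]
cap_mid [([0.5972, -0.0427, 0.3283], 0.83)]
cap [([0.6114, -0.0402, 0.3037], 0.96), ([0.6621, -0.4035, -0.0003], 0.22)]
[260.09628175  93.69080279]
```

View pics/w4.png

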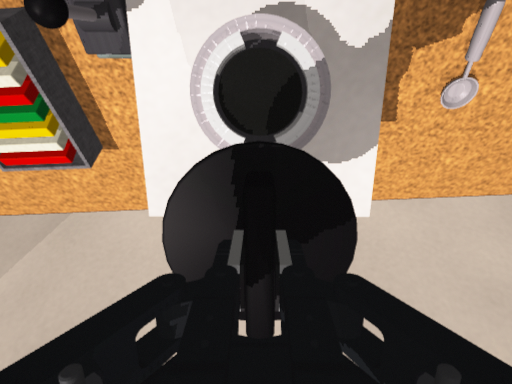

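The neck opening is centred at about (260,91), spanning columns 214–306, with the notches above and below at (261,37) and (259,143). The cap disc spans columns 163–357 with its top edge at row 142.

```bash
python3 - <<'E'
from neck import *
s=env.get_state();p=wrist();g=p["pixels"].max(2)
v=(.583,-.038,-.06);a=np.radians(np.arange(0,360,2));ci=lambda r,z=0:np.c_[r*np.cos(a),r*np.sin(a),0*a+z]
def bb(u): return u.min(0).round(1).tolist(),u.max(0).round(1).tolist()
print("pred opening",bb(proj(p,at(v,ci(.039)))),"outer",bb(proj(p,at(v,ci(.058)))))
r=rot(s["orientation"]);
D=np.r_[ci(.054,.0057),ci(.054,.0137)]
print("pred disc",bb(proj(p,r.apply(D)+s["tcp_pos"])))
print("col260",g[0:150:2,260].tolist());print("row91",g[91,180:340:2].tolist());print("disc row 230",g[230,150:180].tolist(),g[230,340:370].tolist())
print("disc top col",[int(np.argmax(g[135:160,c]<40))+135 for c in(235,240,280,285)])
# opening contour fit
m=(g<45).astype(np.uint8)
pts=[]
for th in np.radians(np.r_[-55:56:5,125:236:5]): # about image horizontal directions
    d=np.array([np.cos(th),np.sin(th)])
    for k in np.arange(30,60,.25):
        x,y=np.array([260,91])+d*k
        if cv2.getRectSubPix(g,(1,1),(float(x),float(y)))[0,0]>90: pts.append((x,y));break
pts=np.array(pts)
from scipy.optimize import least_squares
def res(w):
    u=proj(p,at((w[0],w[1],-.06),ci(.039))).astype(np.float32).reshape(-1,1,2)
    return [cv2.pointPolygonTest(u,(float(x),float(y)),True) for x,y in pts]
o=least_squares(res,[.583,-.038],loss="soft_l1",diff_step=1e-3);print(len(pts),o.x,np.round(o.fun,1).tolist())
E
```

```text
pred opening ([209.8, 41.4], [304.1, 140.5]) outer ([186.8, 14.3], [327.1, 162.1])
pred disc ([158.9, 140.5], [357.3, 323.2])
col260 [238, 236, 236, 236, 126, 127, 129, 201, 203, 199, 199, 205, 209, 206, 158, 142, 130, 112, 111, 95, 37, 37, 35, 36, 27, 28, 28, 28, 27, 28, 28, 26, 26, 28, 26, 27, 27, 28, 27, 29, 28, 27, 28, 27, 29, 27, 29, 27, 29, 26, 28, 27, 27, 27, 27, 28, 25, 27, 27, 26, 28, 28, 26, 27, 27, 26, 26, 28, 38, 38, 32, 7, 15, 16, 14]
row91 [248, 248, 249, 243, 200, 201, 196, 203, 210, 238, 238, 238, 237, 237, 237, 87, 37, 34, 16, 18, 26, 28, 28, 28, 29, 28, 28, 28, 28, 29, 26, 28, 27, 28, 28, 28, 27, 28, 28, 27, 27, 26, 29, 27, 26, 28, 27, 27, 27, 26, 16, 15, 16, 16, 15, 16, 15, 16, 16, 20, 36, 39, 110, 135, 131, 124, 134, 138, 131, 115, 112, 108, 110, 112, 148, 149, 150, 150, 153, 154]
disc row 230 [205, 205, 206, 205, 207, 206, 207, 207, 206, 207, 206, 198, 141, 39, 53, 60, 59, 58, 58, 58, 58, 57, 56, 56, 56, 56, 56, 56, 54, 55] [22, 22, 22, 21, 20, 21, 22, 21, 21, 20, 20, 21, 20, 21, 20, 19, 76, 169, 202, 202, 202, 201, 202, 203, 203, 203, 203, 204, 202, 204]
disc top col [145, 144, 144, 145]
46 [ 0.58386199 -0.0380054 ] [0.2, 0.3, 0.7, 0.4, 0.7, 0.7, 0.0, -0.4, -0.3, -0.1, 0.2, 0.2, 0.3, 0.5, 0.7, 0.7, 1.0, 2.6, 3.2, 3.3, 3.2, 3.7, 3.9, 1.8, 1.7, 1.6, 1.6, 1.4, 1.3, 1.2, 0.8, 0.5, 0.1, 0.3, -0.3, -0.1, -0.1, -0.4, -0.4, 1.8, 1.3, 1.5, 1.3, 1.5, 1.2, 1.1]
```

```bash
python3 - <<'E'
from neck import *
v=(.5835,-.038,-.06);s=st();to(at(v,[0,0,.055]),tool(v));print("pos in neck",fr(v).inv().apply(np.array(s["tcp_pos"])-at(v,[0,0,0])))
E
```

```text
{'clock': 9.85, 'joint_pos': [-0.248, -0.085, -0.302, 0.84, 0.096, -0.165], 'tcp_pos': [0.593, -0.038, 0.334], 'orientation': [0.258, 0.028, 0.966, -0.007], 'wrist_force': [-0.168, -0.339, -1.966], 'finger_gap': 0.013, 'grip_force': 59.071}
shift [79.0, -1.0, 63.3] turn [0.02, -0.0, 0.01] rows 1.6
pos in neck [0.07904237 0.00094269 0.11822128]
```

Call:
move_arm(targets=[[[40, 0, 20], [0, 0, 0], 1], [[79, -1, 35], [0, 0, 0], 1], [[79, -1, 63], [0, 0, 0], 1], [[79, -1, 63], [0, 0, 0], 1], [[79, -1, 63], [0, 0, 0], 1]])

```text
clock: 10.48
tcp_pos: [0.557, -0.037, 0.2414]
orientation: [0.26, 0.028, 0.965, -0.007]
wrist_force: [0.5, 0.4, -1.2]
finger_gap: 0.013
grip_force: 59.0
```

```bash
cat > nk.py <<'E'
from neck import *
v=(.5835,-.038,-.06);s=st();M=fr(v)
print("neck frame tcp mm",(M.inv().apply(np.array(s["tcp_pos"])-at(v,[0,0,0]))*1000).round(1),"F",M.inv().apply(s["wrist_force"]).round(1),"rot",(tool(v).inv()*rot(s["orientation"])).as_rotvec(degrees=True).round(1))
E
python3 nk.py
```

```text
{'clock': 10.475, 'joint_pos': [-0.268, -0.123, -0.563, 0.615, 0.106, -0.182], 'tcp_pos': [0.557, -0.037, 0.241], 'orientation': [0.26, 0.028, 0.965, -0.007], 'wrist_force': [0.479, 0.391, -1.208], 'finger_gap': 0.013, 'grip_force': 58.986}
neck frame tcp mm [ 1.8 -0.6 56.1] F [-0.2  0.4 -1.3] rot [-0.1 -0.1 -0.1]
```

Call:
move_arm(targets=[[[1, 0, 10], [0, 0, 0], 1], [[1, 0, 20], [0, 0, 0], 1], [[1, 0, 25], [0, 0, 0], 1], [[1, 0, 30], [0, 0, 0], 1], [[1, 0, 30], [0, 0, 0], 1]])

```text
clock: 11.1
tcp_pos: [0.5704, -0.038, 0.213]
orientation: [0.258, 0.028, 0.966, -0.007]
wrist_force: [-1.0, -0.1, -2.4]
finger_gap: 0.0127
grip_force: 59.1
```

```bash
python3 nk.py
```

```text
{'clock': 11.1, 'joint_pos': [-0.261, -0.074, -0.593, 0.538, 0.102, -0.176], 'tcp_pos': [0.57, -0.038, 0.213], 'orientation': [0.258, 0.028, 0.966, -0.007], 'wrist_force': [-1.026, -0.117, -2.417], 'finger_gap': 0.013, 'grip_force': 59.072}
neck frame tcp mm [-0.8 -0.7 24.7] F [-2.1 -0.2 -1.6] rot [-0.1  0.  -0. ]
```

Call:
move_arm(targets=[[[0, 0, 3], [0, 0, 0], 1], [[0, 0, 6], [0, 0, 0], 1], [[0, 0, 8], [0, 0, 0], 1], [[0, 0, 10], [0, 0, 0], 1], [[0, 0, 10], [0, 0, 0], 1]])

```text
clock: 11.72
tcp_pos: [0.5755, -0.0383, 0.2054]
orientation: [0.259, 0.028, 0.965, -0.007]
wrist_force: [-6.0, 1.1, 4.1]
finger_gap: 0.013
grip_force: 60.3
```

```bash
python3 nk.py
```

```text
{'clock': 11.725, 'joint_pos': [-0.259, -0.058, -0.599, 0.514, 0.101, -0.173], 'tcp_pos': [0.576, -0.038, 0.205], 'orientation': [0.259, 0.028, 0.965, -0.007], 'wrist_force': [-6.007, 1.147, 4.143], 'finger_gap': 0.013, 'grip_force': 60.306}
neck frame tcp mm [-0.2 -0.8 15.6] F [-3.2  0.8  6.6] rot [-0.1 -0.  -0. ]
```

Call:
move_arm(targets=[[[0, 0, 2], [0, 0, 0], 1], [[0, 0, 3], [0, 0, 0], 1], [[0, 0, 3], [0, 0, 0], 1]])

```text
clock: 12.1
tcp_pos: [0.5757, -0.0382, 0.2051]
orientation: [0.259, 0.028, 0.965, -0.007]
wrist_force: [-29.4, 3.0, 26.8]
finger_gap: 0.0128
grip_force: 65.0
```

```bash
python3 nk.py
```

```text
{'clock': 12.1, 'joint_pos': [-0.258, -0.058, -0.6, 0.512, 0.1, -0.173], 'tcp_pos': [0.576, -0.038, 0.205], 'orientation': [0.259, 0.028, 0.965, -0.007], 'wrist_force': [-29.365, 3.015, 26.755], 'finger_gap': 0.013, 'grip_force': 65.047}
neck frame tcp mm [-0.2 -0.7 15.3] F [-12.2   1.2  37.9] rot [-0.1 -0.1 -0.1]
```

Call:
move_arm(targets=[[[0, 0, -1.5], [0, 0, 0.8], 1], [[0, 0, -1.5], [0, 0, 1.6], 1], [[0, 0, -1.5], [0, 0, 2.4], 1], [[0, 0, -1.5], [0, 0, 3.2], 1], [[0, 0, -1.5], [0, 0, 3.2], 1]], squeeze=100)

```text
clock: 12.72
tcp_pos: [0.577, -0.0371, 0.2062]
orientation: [0.252, 0.293, 0.92, 0.066]
wrist_force: [-12.0, 6.5, 14.3]
finger_gap: 0.0122
grip_force: 98.9
```

```bash
python3 nk.py
```

```text
{'clock': 12.725, 'joint_pos': [-0.257, -0.057, -0.598, 0.511, 0.103, 0.387], 'tcp_pos': [0.577, -0.037, 0.206], 'orientation': [0.252, 0.293, 0.92, 0.066], 'wrist_force': [-11.961, 6.505, 14.265], 'finger_gap': 0.012, 'grip_force': 98.943}
neck frame tcp mm [ 1.4  0.6 15.5] F [-3.5  5.8 18.5] rot [-0.3 -0.2 32. ]
```

Turning freely and still pressed down, so I'll go on to 90°.

Call:
move_arm(targets=[[[0, 0, 0], [0, 0, 0.8], 1], [[0, 0, 0], [0, 0, 1.6], 1], [[0, 0, 0], [0, 0, 2.4], 1], [[0, 0, 0], [0, 0, 3.2], 1], [[0, 0, 0], [0, 0, 3.2], 1]])

```text
clock: 13.35
tcp_pos: [0.5778, -0.038, 0.2066]
orientation: [0.225, 0.535, 0.803, 0.133]
wrist_force: [-9.2, 3.9, 12.0]
finger_gap: 0.0117
grip_force: 98.6
```

Call:
move_arm(targets=[[[0, 0, 0], [0, 0, 0.8], 1], [[0, 0, 0], [0, 0, 1.6], 1], [[0, 0, 0], [0, 0, 2.6], 1], [[0, 0, 0], [0, 0, 2.6], 1], [[0, 0, 0], [0, 0, 2.6], 1]])

```text
clock: 13.98
tcp_pos: [0.5781, -0.0387, 0.2068]
orientation: [0.19, 0.702, 0.662, 0.18]
wrist_force: [-7.1, 2.9, 10.5]
finger_gap: 0.0125
grip_force: 98.3
```

```bash
python3 nk.py
```

```text
{'clock': 13.975, 'joint_pos': [-0.258, -0.057, -0.597, 0.509, 0.101, 1.398], 'tcp_pos': [0.578, -0.039, 0.207], 'orientation': [0.19, 0.702, 0.662, 0.18], 'wrist_force': [-7.129, 2.923, 10.48], 'finger_gap': 0.012, 'grip_force': 98.341}
neck frame tcp mm [ 2.8 -1.  15.5] F [-1.1  2.5 12.7] rot [-0.3 -0.2 89.9]
```

Call:
move_arm(targets=[[[0, 0, -2], [0, 0, 0], 1], [[0, 0, -4], [0, 0, 0], 1], [[0, 0, -6.5], [0, 0, 0], 1], [[0, 0, -6.5], [0, 0, 0], 1]])

```text
clock: 14.48
tcp_pos: [0.5755, -0.0384, 0.21]
orientation: [0.189, 0.702, 0.662, 0.18]
wrist_force: [13.0, 0.5, -6.7]
finger_gap: 0.0117
grip_force: 101.0
```

```bash
python3 nk.py
```

```text
{'clock': 14.475, 'joint_pos': [-0.26, -0.064, -0.594, 0.521, 0.102, 1.396], 'tcp_pos': [0.576, -0.038, 0.21], 'orientation': [0.189, 0.702, 0.662, 0.18], 'wrist_force': [12.99, 0.516, -6.726], 'finger_gap': 0.012, 'grip_force': 100.951}
neck frame tcp mm [ 2.1 -0.9 19.6] F [  7.8   1.3 -12.3] rot [-0.3 -0.1 89.9]
```

The cap rose 4 mm and resists a 12 N pull, so it's locked. Letting go and retracting.

Call:
move_arm(targets=[[[0, 0, 1], [0, 0, 0], 1], [[0, 0, 1], [0, 0, 0], -1], [[0, 0, 1], [0, 0, 0], -1], [[0, 0, 1], [0, 0, 0], -1], [[0, 0, 1], [0, 0, 0], -1]])

```text
clock: 15.1
tcp_pos: [0.5733, -0.0381, 0.2083]
orientation: [0.188, 0.703, 0.663, 0.178]
wrist_force: [0.8, -0.2, 0.5]
finger_gap: 0.0828
grip_force: 0.0
```

Call:
move_arm(targets=[[[0, 0, -20], [0, 0, 0], -1], [[0, 0, -60], [0, 0, 0], -1], [[0, 0, -110], [0, 0, 0], -1], [[0, 0, -150], [0, 0, 0], -1], [[0, 0, -150], [0, 0, 0], -1]])

```text
clock: 15.72
tcp_pos: [0.4993, -0.0344, 0.3427]
orientation: [0.191, 0.702, 0.662, 0.18]
wrist_force: [1.3, 0.3, 0.3]
finger_gap: 0.0856
grip_force: 0.0
```

```bash
python3 - <<'E'
from neck import *
s=st();v=(.5835,-.038,-.06)
p=wrist()
im=np.clip(p["pixels"].astype(float)[...,::-1]*2.5,0,255).astype(np.uint8)
cv2.imwrite("pics/w5.png",im)
for q in(p,env.read_camera("top"),env.read_camera("scene")):
  for t in("heat_tip","cap_mid"):
    print(t,[(np.round(d["centre"],4).tolist(),round(d["confidence"],2)) for d in env.landmark_of(t,q)[:2]])
print("expected cap mid",at(v,[0,0,.0135+.0016]))
Rb=R.from_euler("z",-.06);print("hinge",Rb.apply([-.055,-.15,.112])+[.6038+.0015,-.039,0])
E
```

```text
{'clock': 15.725, 'joint_pos': [-0.304, -0.28, -0.434, 0.899, 0.123, 1.358], 'tcp_pos': [0.499, -0.034, 0.343], 'orientation': [0.191, 0.702, 0.662, 0.18], 'wrist_force': [1.287, 0.296, 0.273], 'finger_gap': 0.086, 'grip_force': 0.0}
heat_tip [([0.5106, -0.1822, 0.1768], 0.96)]
cap_mid [([0.5808, -0.0374, 0.2057], 0.79)]
heat_tip [([0.5108, -0.1849, 0.183], 0.62)]
cap_mid [([0.5782, -0.0399, 0.2054], 0.97)]
heat_tip [([0.5114, -0.1834, 0.1813], 0.46), ([0.3789, -0.3176, -0.0014], 0.39)]
cap_mid [([0.5756, -0.0397, 0.2063], 0.73)]
expected cap mid [ 0.57596359 -0.03754727  0.20507698]
hinge [ 0.54140437 -0.18543206  0.112     ]
```

View pics/w5.png

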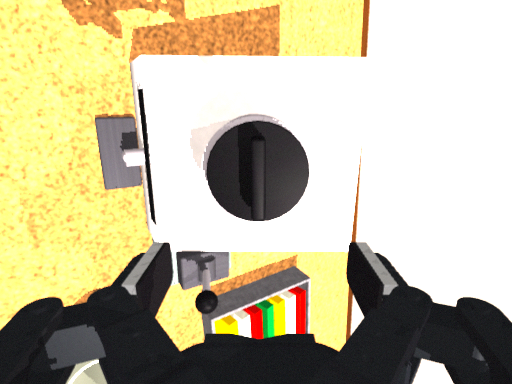

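The picture shows the cap flat in the neck, at (258,168), with its bar crossways. It's locked. The lever ball is at (206,301). Next I'll push the lever from the front with shut fingers.

```bash
python3 - <<'E'
from h import *
plan([.445,-.181,.25],down(np.pi-.06),g=1,vdeg=9.5)
E
```

```text
[[[-15, -8, 5], [0.24, 0.23, -0.88], 1], [[-30, -16, 11], [0.47, 0.47, -1.75], 1], [[-45, -25, 16], [0.71, 0.7, -2.63], 1], [[-60, -33, 21], [0.94, 0.93, -3.51], 1], [[-75, -41, 26], [1.18, 1.17, -4.38], 1]]
[[[-6, -16, 6], [0.24, 0.23, -0.88], 1], [[-13, -31, 11], [0.47, 0.47, -1.75], 1], [[-19, -47, 17], [0.71, 0.7, -2.63], 1], [[-26, -63, 22], [0.94, 0.93, -3.51], 1], [[-32, -79, 28], [1.18, 1.17, -4.38], 1]]
```

Call:
move_arm(targets=[[[-15, -8, 5], [0.24, 0.23, -0.88], 1], [[-30, -16, 11], [0.47, 0.47, -1.75], 1], [[-45, -25, 16], [0.71, 0.7, -2.63], 1], [[-60, -33, 21], [0.94, 0.93, -3.51], 1], [[-75, -41, 26], [1.18, 1.17, -4.38], 1]], squeeze=30)

```text
clock: 16.8
tcp_pos: [0.4716, -0.1082, 0.2945]
orientation: [0.102, 0.398, 0.907, 0.097]
wrist_force: [0.2, 0.3, -0.7]
finger_gap: 0.0001
grip_force: 0.0
```

Call:
move_arm(targets=[[[-6, -16, 6], [0.24, 0.23, -0.88], 1], [[-13, -31, 11], [0.47, 0.47, -1.75], 1], [[-19, -47, 17], [0.71, 0.7, -2.63], 1], [[-26, -63, 22], [0.94, 0.93, -3.51], 1], [[-32, -79, 28], [1.18, 1.17, -4.38], 1]])

```text
clock: 17.42
tcp_pos: [0.4447, -0.1817, 0.2506]
orientation: [-0.001, 0.028, 1.0, -0.0]
wrist_force: [-0.3, -0.7, -0.3]
finger_gap: 0.0
grip_force: 0.0
```

Call:
move_arm(targets=[[[0, 0, 0], [0, 0, 0], 1], [[0, 0, 45], [0, 0, 0], 1], [[0, 0, 90], [0, 0, 0], 1], [[0, 0, 90], [0, 0, 0], 1]])

```text
clock: 17.92
tcp_pos: [0.4423, -0.1791, 0.1588]
orientation: [-0.002, 0.032, 0.999, 0.002]
wrist_force: [-1.0, -0.8, 1.4]
finger_gap: 0.0003
grip_force: 0.0
```

```bash
python3 - <<'E'
from h import *
st();Rb=R.from_euler("z",-.06)
for l in(-.41,0,.5): 
  t=Rb.apply([-.055+.075*np.sin(l)-.024,-.15,0])+[.6053,-.039,.16];to(t,down(np.pi-.06))
E
```

```text
{'clock': 17.925, 'joint_pos': [-0.554, 0.167, -0.327, 1.084, 0.001, -0.49], 'tcp_pos': [0.442, -0.179, 0.159], 'orientation': [-0.002, 0.032, 0.999, 0.002], 'wrist_force': [-0.993, -0.763, 1.448], 'finger_gap': 0.0, 'grip_force': 0.0}
shift [-45.4, -0.3, -1.4] turn [0.02, -0.03, -0.02] rows 0.7
shift [-75.3, -0.2, -1.5] turn [0.02, -0.03, -0.02] rows 1.2
shift [-111.2, -0.0, -1.7] turn [0.02, -0.03, -0.02] rows 1.8
```

Call:
move_arm(targets=[[[-35, -2, 0], [0, 0, 0], 1], [[-50, -2, 0], [0, 0, 0], 1], [[-65, -2, 0], [0, 0, 0], 1], [[-80, -2, 0], [0, 0, 0], 1], [[-92, -2, 0], [0, 0, 0], 1]])

```text
clock: 18.55
tcp_pos: [0.5372, -0.1886, 0.1617]
orientation: [0.0, 0.031, 1.0, -0.0]
wrist_force: [-0.5, -1.3, -1.0]
finger_gap: -0.0001
grip_force: 0.5
```

Call:
move_arm(targets=[[[-7, 0, 0], [0, 0, 0], 1], [[-13, 0, 0], [0, 0, 0], 1], [[-18, 0, 0], [0, 0, 0], 1], [[-18, 0, 0], [0, 0, 0], 1]])

```text
clock: 19.05
tcp_pos: [0.5516, -0.1893, 0.161]
orientation: [-0.003, 0.031, 1.0, 0.0]
wrist_force: [-8.5, -0.8, 2.4]
finger_gap: -0.0003
grip_force: 4.2
```

```bash
python3 - <<'E'
from h import *
st()
for q in(wrist(),env.read_camera("top"),env.read_camera("scene")):
    print([(np.round(d["centre"],4).tolist(),round(d["confidence"],2)) for d in env.landmark_of("heat_tip",q)[:2]])
E
```

```text
{'clock': 19.05, 'joint_pos': [-0.467, 0.362, -0.059, 1.155, -0.002, -0.405], 'tcp_pos': [0.552, -0.189, 0.161], 'orientation': [-0.003, 0.031, 1.0, 0.0], 'wrist_force': [-8.508, -0.778, 2.449], 'finger_gap': -0.0, 'grip_force': 4.216}
[([0.571, -0.1891, 0.1759], 0.83)]
[([0.5911, -0.0401, 0.182], 0.39)]
[([0.5749, -0.1905, 0.1787], 0.58), ([0.5814, -0.033, 0.192], 0.31)]
```

Call:
move_arm(targets=[[[-2, 0, 0], [0, 0, 0], 1], [[-2, 0, 0], [0, 0, 0], 1]])

```text
clock: 19.6
tcp_pos: [0.5518, -0.1893, 0.1609]
orientation: [-0.004, 0.031, 1.0, 0.0]
wrist_force: [-13.0, -0.2, 5.4]
finger_gap: 0.0002
grip_force: 6.8
```

Call:
move_arm(targets=[[[30, 0, 0], [0, 0, 0], 1], [[70, 0, 0], [0, 0, 0], 1], [[110, 0, -20], [0, 0, 0], 1], [[140, 0, -80], [0, 0, 0], 1], [[140, 0, -120], [0, 0, 0], 1]])

```text
clock: 20.23
tcp_pos: [0.415, -0.1809, 0.2837]
orientation: [0.001, 0.031, 1.0, -0.0]
wrist_force: [1.0, -0.9, -0.7]
finger_gap: -0.0003
grip_force: 0.0
```

Call:
move_arm(targets=[[[0, 0, 0], [0, 0, 0], 1]])

```text
clock: 20.35
tcp_pos: [0.4182, -0.1824, 0.2856]
orientation: [0.004, 0.031, 1.0, -0.002]
wrist_force: [-0.1, -1.0, -0.3]
finger_gap: 0.0001
grip_force: 0.0
```

```bash
python3 - <<'E'
from h import *
st();P=[wrist(),env.read_camera("top"),env.read_camera("scene")]
for q in P:
  for t in("heat_tip","cap_mid"):
    print(t,[(np.round(d["centre"],4).tolist(),round(d["confidence"],2)) for d in env.landmark_of(t,q)[:2]])
a,b=P[2]["pixels"][110:270,90:400],P[0]["pixels"]
cv2.imwrite("pics/f.png",np.vstack([cv2.resize(a,(600,310)),cv2.resize(b,(600,290*1))])[...,::-1])
E
```

```text
{'clock': 20.35, 'joint_pos': [-0.588, 0.063, -0.131, 1.368, 0.0, -0.526], 'tcp_pos': [0.418, -0.182, 0.286], 'orientation': [0.004, 0.031, 1.0, -0.002], 'wrist_force': [-0.115, -1.005, -0.333], 'finger_gap': 0.0, 'grip_force': 0.0}
heat_tip [([0.5721, -0.1891, 0.1762], 0.55)]
cap_mid []
heat_tip [([0.5748, -0.1866, 0.1764], 0.58)]
cap_mid [([0.5791, -0.0381, 0.2034], 0.64)]
heat_tip [([0.5744, -0.1904, 0.1769], 0.46)]
cap_mid [([0.576, -0.0394, 0.2024], 0.73)]
```

View pics/f.png

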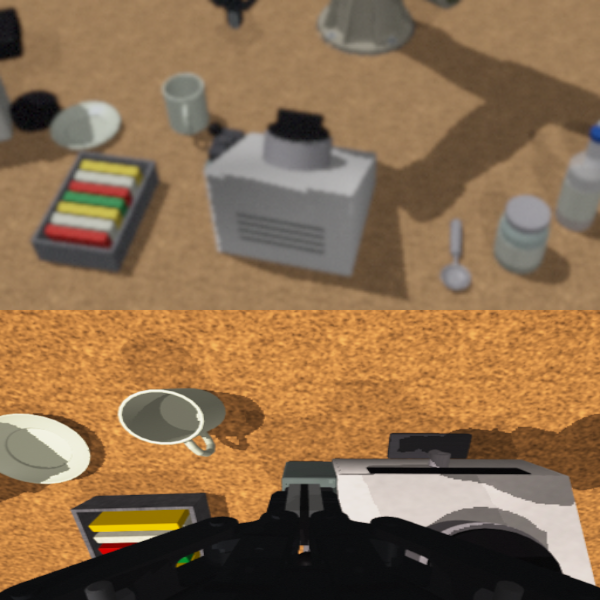

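The cap sits in the neck with its bar across at (300,125). The lever leans back against its stop, which resisted 13 N without moving, and the bystanders are where they were.

```bash
python3 -c "
from workcell import env;print(env.hand_in())"
```

```text
the job is handed in; nothing more can be done
None
```

The filler cap is locked in the neck (it held against a 12 N upward pull), the heating lever was then pushed over to its back stop, and the job was handed in at about 20 s; the hand-in call returned no verdict.

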